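Sweep the glass offcuts into the waste tray

TASK

With your fingers, sweep the three green glass offcuts along the cutting board and over its open end into the blue waste tray. Only push them, never pick them up, and let none drop onto the bench or into the white tray of cut tesserae. Leave the adhesive pot on the board, the nippers, the coffee cup and both trays where they stand.

Things in the scene. Friction and masses are not known exactly. Their poses are not given: they have to be found in the camera images.
- board: raised plywood glass-cutting board, fixed: 250 mm (its x) by 300 mm (its y), its flat top 40 mm above the bench. Along the whole of both long edges (x = -120 and +120 mm, running along y) there is a dark wooden lip, 10 mm wide, standing 8 mm above the top. Both ends (y = -150 and +150 mm) are open, with a tray below each; which tray is at which end differs from run to run. Origin: centre of its underside, at bench height; x points away from the robot, give or take 0.2 rad.
- waste_tray: blue plastic waste tray, empty, 0.35 kg. 240 mm (its x) by 130 mm (its y), 24 mm high, walls and floor 3 mm thick, open on top. It is loose and stands on the bench with one long side tucked 9 to 15 mm under an open end of the cutting board; its rim is 4 mm below the underside of the board's ply. Origin: centre of its underside.
- stock_tray: white plastic tray covered with amber cut tesserae that stay put, same form as the waste tray, at the other end of the board. 240 mm (its x) by 130 mm (its y), 24 mm high, walls and floor 3 mm thick, open on top. It is loose and stands on the bench with one long side tucked 9 to 15 mm under an open end of the cutting board; its rim is 4 mm below the underside of the board's ply. Origin: centre of its underside.
- strip: dark green glass offcut, a strip 20 mm (its x) by 32 mm (its y), 7 mm thick, about 12 g, lying flat on the cutting board. Origin: centre of its underside (40 mm above the bench while it lies on the board); z is normal to the plate.
- square: mid green glass offcut, 26 mm square, 7 mm thick, about 12 g, lying flat on the cutting board. Origin: centre of its underside (40 mm above the bench while it lies on the board); z is normal to the plate.
- nib: blue-green glass offcut, a regular pentagon 32 mm across its corners, 7 mm thick, about 12 g, lying flat on the cutting board. Origin: centre of its underside (40 mm above the bench while it lies on the board); z is normal to the plate.
- pot: small round adhesive pot, white with a black lid, 33 mm diameter and 30 mm high, 60 g, loose, standing upright on the board. The pot and the three offcuts lie in four lanes along the board's y, at x about -78, -26, +26 and +78 mm, one in each lane, within 80 mm of the board's middle in y; which is in which lane differs from run to run. Origin: centre of its underside.
- nippers: wheeled glass nippers with red handles, 200 mm long, 73 mm wide and 20 mm high, lying on the bench at the robot's left, nearer than the board. Origin: at bench height, between the handles and the jaws; x points to the jaws.
- cup: lidded coffee cup, dark with a brown lid, 87 mm diameter and 120 mm high, standing on the bench at the robot's right, nearer than the board. Origin: centre of its underside.
Things that resemble listed ones, but are neither listed nor needed, are in the scene too. What is meant by the nib is not red, and is the smaller of those in its own colour. There is more than one size of the strip; the job needs the smaller.

How it is judged:
By the outcome, as a careful person would: the job done as asked, in the order asked, and still so for the second after the job is handed in, with the robot touching nothing.
It also fails if it takes over 61 s, if anything falls off the work surface, if the arm or the gripper's body presses on something with over 40 N, if the wrist force passes 120 N, or if a joint passes its speed limit or range.

ROBOT

A 6-joint arm with a two-finger parallel gripper is mounted at the origin on the work surface. World frame = base frame: x ahead of the robot, y to its left, z up, the work surface at z = 0. Lengths are in m, angles in rad, forces in N, time in s.
With the tool pointing down it reaches from about 0.225 to 0.725 m from the base axis. Payload 3.1 kg.
Tool frame: the origin (TCP) lies midway between the tips of the shut fingers; the grasp point (between the pads) lies bot.hold_point_z behind it (bot.hold_point_z is the distance from the TCP to the grasp point, in m); z points along the fingers, y is the line along which they close (so a half turn about z gives the same grasp; the last joint's range is limited). The gripper opens to 85 mm and grips with 20 to 120 N. Pads are 22 mm wide; open, the fingers measure 114 mm over their backs; the gripper's body (76 mm by 85 mm) begins 54 mm behind the grasp point. The pads swing forward as they close: fully open they stand 13 mm farther back than shut.
Start: joints at [-1.459, 0.048, 0.099, 1.622, 0, 1.443], TCP at [0.125, -0.51, 0.231] pointing down, gripper open.
Joint ranges: [-2.91, 2.91], [-0.99, 1.94], [-1.21, 1.42], [-2.12, 2.29], [-1.49, 1.47], [-3.14, 3.14]. Speed limits (rad/s): [2.79, 2.79, 3.14, 3.14, 3.14, 3.14].

INTERFACE

Orientations are given as a unit quaternion [x, y, z, w].
In Python, from cell import bot gives the robot as it stands.
- The arm moves only by the tool carry_out, never from a script. Its argument "commands" is a list of rows, each a list of 4 numbers: the shift along the tool's x, y, z in m, then the turn about the tool's z in degrees. A call has 1 to 8 rows; each row is the pose to reach, as a shift and turn from the pose commanded when the call began, along the tool's axes at that moment; what a row does not reach only later rows make up. A row lasts 1/8 s, in which the tool goes at most 62.5 mm and 10.7 degrees, less where a joint would pass 70% of its speed; a pose out of reach is approached as far as the arm can. A call with a gripper value outside its range is refused whole. "hand" is the closure in counts, from 0 (fully open) to 255 (shut), set as the call begins (left out, the last holds). The fingers move at their own pace and stop on an object; "squeeze" is the grip in N (left out, the last holds). Time passes only in rows, so rows that repeat a pose let the fingers close. It gives the time, the measured TCP pose, the force, the opening and the grip force at its end, in the units of the state.
- bot.observe(): the state, without advancing time (a new reading comes with each control period).
- bot.read_camera(name): name is "scene" or "top"; returns the picture (400x640x3 uint8, red, green, blue); there is no depth.
- bot.get_calibration(name): a dict with "vfov" (degrees; the focal length in pixels is half the picture's height over the tangent of half this angle, whatever the lens; pixels are square), "cx", "cy" (the principal point, pixels), "rvec" (rotation vector, rad) and "tvec" (3), from world to camera coordinates, as OpenCV has them. Camera axes: x right, y down, z forward; pixel columns grow to the right and rows downward; lengths in m; the calibration is good to about 2 mm. A picture is of the moment at which its call begins. get_calibration takes no time and is no camera call.
- bot.finish_job(): hands the job in; it is judged then, once.
Trained networks look in the newest picture that a camera, given by its name, has taken for a name from the list of things; names that differ only in an ending like _2 or _b are one class to them, and where a whole thing is asked for, a point or a joint stands for the part that bears it (a point fixed in the world has none). Each returns a list of dicts, best first, with "conf" (0 to 1); they miss things now and then, are a little off and sometimes report something else, mostly with a low value. They report only what shows in the picture. A call takes as long as a camera call. They do not tell look-alikes from the thing itself.
- bot.recognise(target, camera): "position" ([x, y, z] in m, in the coordinates of the camera as it stood for that picture, good to about 4 mm: the middle of the surface that is visible of it).
The state is a dict: "time_s": time; "q": joint angles; "joint_velocities": joint speeds; "joint_efforts": joint torques, N m; "tool_pos": TCP position; "orientation": TCP orientation; "contact_force": force on the tool from outside, world axes, zero at the start; "wrist_torque": the same for the moment, N m; "opening": finger opening in m; "grasp_force": force on a finger pad.
Only numpy, scipy, OpenCV 4.12 (cv2) and the standard library are available. Lean on these libraries where they do the work, as an engineer would, in place of code of your own. Each camera call takes 0.05 s, during which the arm holds its last target. There are 200 camera calls.

## Working session

There is one attempt and no reset: what is moved stays moved. The work goes in short steps, Python scripts to look and compute and a tool call to move; the robot and the scene stay as the last step left them, time stands still between calls to the robot, and variables do not carry over. Pictures are saved under pics/ and viewed, at most 10 in all, crops included, and the job is handed in when it is done.

Besides the shell and the picture viewer there is one more tool, called after "Request:" as name(argument=value, ...) on one line, values as JSON. carry_out: Moves the arm, as the interface text tells. Its arguments: {"type":"object","properties":{"commands":{"type":"array"},"hand":{"type":"number"},"squeeze":{"type":"number"}},"required":["commands"]}

```bash
mkdir -p pics; ls
cat > h.py <<'E'
import numpy as np, cv2
from cell import bot
def cal(n):
    c=bot.get_calibration(n); f=200/np.tan(np.radians(c['vfov'])/2)
    K=np.array([[f,0,c['cx']],[0,f,c['cy']],[0,0,1.]]); R=cv2.Rodrigues(np.array(c['rvec'],float))[0]
    return K,R,np.array(c['tvec'],float).ravel(),c
def pix2w(n,u,v,z):
    K,R,t,_=cal(n); d=R.T@np.linalg.inv(K)@[u,v,1]; o=-R.T@t
    return o+d*(z-o[2])/d[2]
def w2pix(n,p):
    K,R,t,_=cal(n); q=K@(R@np.array(p,float)+t); return q[:2]/q[2]
def cam2w(n,p):
    K,R,t,_=cal(n); return R.T@(np.array(p)-t)
E
python3 - <<'E'
from h import *
for n in('scene','top'):
    im=bot.read_camera(n); cv2.imwrite(f'pics/{n}0.png',im[:,:,::-1]); print(n,cal(n)[3])
    for t in('strip','square','nib','pot','waste_tray','stock_tray','board','cup','nippers'):
        for r in bot.recognise(t,n): print(t,round(r['conf'],2),cam2w(n,r['position']).round(3),w2pix(n,cam2w(n,r['position'])).round())
s=bot.observe(); print(s)
E
```

```text
pics
scene {'vfov': 54.58743408480657, 'cx': 316.05824568717304, 'cy': 206.71991723205218, 'rvec': array([ 1.85095542,  1.58213407, -0.71225895]), 'tvec': array([-0.04445442, -0.29275581,  1.31942741])}
strip 0.67 [0.354 0.028 0.012] [329. 182.]
square 0.62 [ 0.575 -0.103  0.054] [288. 236.]
nib 0.66 [ 0.346 -0.123  0.01 ] [274. 187.]
nib 0.61 [ 0.529 -0.082  0.051] [295. 221.]
pot 0.6 [ 0.645 -0.049  0.073] [316. 251.]
waste_tray 0.56 [0.6   0.155 0.005] [402. 245.]
stock_tray 0.59 [ 0.528 -0.269  0.008] [216. 244.]
board 0.66 [ 0.579 -0.061  0.043] [307. 238.]
board 0.21 [0.274 0.255 0.016] [401. 155.]
cup 0.61 [ 0.301 -0.358  0.096] [178. 160.]
nippers 0.65 [0.274 0.255 0.017] [401. 155.]
top {'vfov': 46.83086806560974, 'cx': 317.5947369582385, 'cy': 199.49568818163715, 'rvec': array([ 2.13103499, -2.15468494,  0.2021203 ]), 'tvec': array([-0.0096077 ,  0.45669151,  1.08068341])}
strip 0.76 [0.35  0.025 0.011] [301. 245.]
strip 0.45 [0.585 0.148 0.008] [252. 152.]
square 0.7 [ 0.577 -0.095  0.047] [350. 150.]
nib 0.74 [ 0.339 -0.121  0.011] [361. 248.]
nib 0.68 [ 0.521 -0.085  0.0
[... 458 characters left out ...]
 array([-1.45878199e+00,  4.80076615e-02,  9.92224490e-02,  1.62197313e+00,
       -2.31037228e-05,  1.44300992e+00]), 'joint_velocities': array([ 0.00063361,  0.00129985,  0.00024453,  0.0026202 ,  0.00047285,
       -0.00179779]), 'joint_efforts': array([-7.03097012e-04, -3.38653779e+01,  3.20167351e+01,  9.78998542e-04,
       -4.42520286e-04, -7.94436090e-06]), 'tool_pos': array([ 0.12468114, -0.50999214,  0.23131884]), 'orientation': array([ 9.92820557e-01,  1.19613295e-01, -1.17012903e-05,  1.89026027e-05]), 'contact_force': array([ 0.18577069, -0.35789769,  0.44100405]), 'wrist_torque': array([-0.05476356,  0.01260407,  0.03376995]), 'grasp_force': 0.0, 'opening': 0.08555075043949098}
```

Run:
```python
import cv2
a=cv2.imread('pics/top0.png'); cv2.imwrite('pics/topc.png',cv2.resize(a[80:300,200:500],None,fx=2.6,fy=2.6,interpolation=cv2.INTER_CUBIC))
```

```text
(no output)
```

View pics/scene0.png

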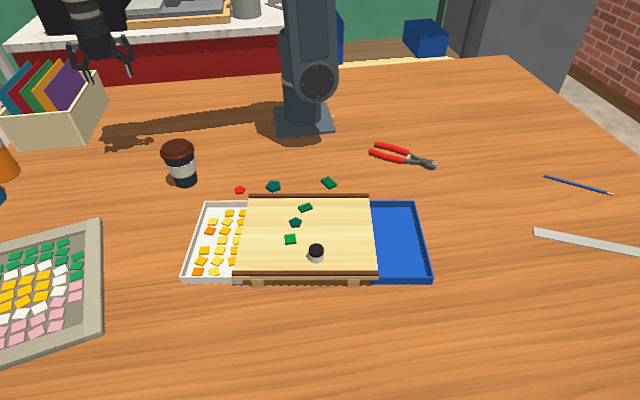

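View pics/topc.png

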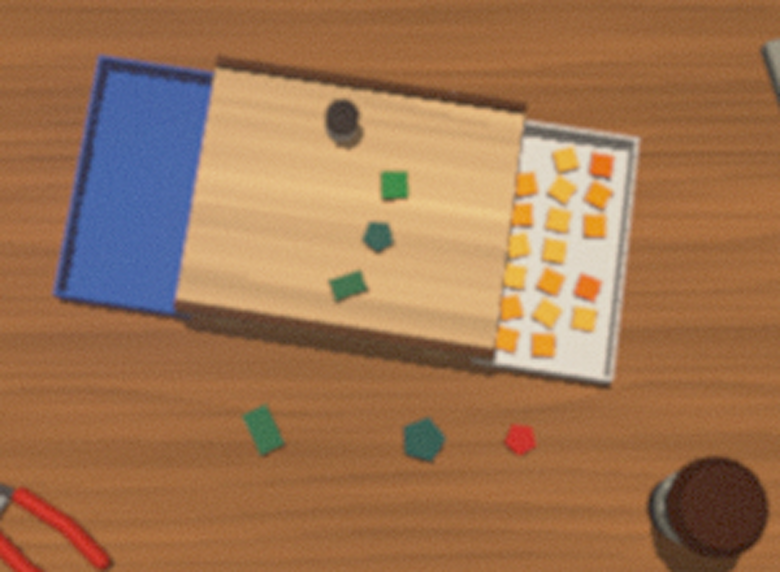

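Top picture (crop pixel/2.6 + offset): the blue waste tray is at the left (+y) end and the white tray at the right. Candidates in full top pixels:
- **Strip:** (334,190) on the board and a bigger one at (301,245) on the bench.
- **Nib:** (345,171) on the board, a bigger one at (363,249) and a red one at (400,249), both on the bench.
- **Square:** (352,151) on the board.
- **Pot:** (332,125), in the far lane.

The three on the board are the ones meant: they are the smaller of their kind, not red, and lie in the lanes. The enlarged crop confirms this.

```bash
cat > meas.py <<'E'
from h import *
def pieces(n):
    im=bot.read_camera(n); hsv=cv2.cvtColor(im,cv2.COLOR_RGB2HSV)
    m=cv2.inRange(hsv,(50,90,40),(100,255,255)); k,l,s,c=cv2.connectedComponentsWithStats(m)
    out=[]
    for i in range(1,k):
        if 30<s[i,4]<600 :
            p=pix2w(n,*c[i],.046)
            if .25<p[0]<.75 and -.4<p[1]<.4:
                cn=cv2.findContours((l==i).astype('uint8'),0,1)[0][0][:,0]
                w=np.array([pix2w(n,*q,.046)[:2] for q in cn]); out.append((c[i].round(1),s[i,4],p.round(4),w))
    return im,out
E
python3 - <<'E'
from meas import *
B=np.array([[213,72],[178,303],[525,107],[497,350]])/2.6+[200,80]
W=[pix2w('top',*p,.04)[:2] for p in B]; print(np.round(W,4)); 
C=np.mean(W,0); yd=(W[0]+W[1]-W[2]-W[3])/2; print('C',C,'len',np.hypot(*yd),'psi',np.arctan2(-yd[0],yd[1]))
a=np.arctan2(-yd[0],yd[1]); X=np.array([np.cos(a),np.sin(a)]);Y=np.array([-X[1],X[0]])
for n in('top','scene'):
    for c,s,p,w in pieces(n)[1]: print(n,c,s,p,'board',((p[:2]-C)@X).round(4),((p[:2]-C)@Y).round(4),'ext',((w-C)@X).min().round(3),((w-C)@X).max().round(3),((w-C)@Y).min().round(3),((w-C)@Y).max().round(3))
S=[[370,195],[378,271],[248,197],[233,271]]
print(np.round([pix2w('scene',*p,.04)[:2] for p in S],4))
print(bot.hold_point_z)
E
```

```text
[[ 0.69    0.0717]
 [ 0.4647  0.1041]
 [ 0.6531 -0.2281]
 [ 0.4176 -0.1918]]
C [ 0.55634329 -0.06102303] len 0.3007627936016089 psi -0.14010120533787354
top [351. 151.] 80 [ 0.5754 -0.0981  0.046 ] board 0.024 -0.0341 ext 0.013 0.035 -0.045 -0.023
top [345.  170.5] 31 [ 0.5264 -0.0822  0.046 ] board -0.0267 -0.0252 ext -0.038 -0.017 -0.035 -0.017
top [333.6 189.4] 59 [ 0.4797 -0.0535  0.046 ] board -0.0769 -0.0033 ext -0.087 -0.068 -0.016 0.008
top [300.8 245. ] 123 [0.3466 0.0266 0.046 ] board -0.2199 0.0575 ext -0.239 -0.201 0.041 0.073
top [362.4 248.7] 124 [ 0.336  -0.1191  0.046 ] board -0.2101 -0.0883 ext -0.225 -0.194 -0.104 -0.075
scene [328.4 182.6] 117 [0.3976 0.0188 0.046 ] board -0.1683 0.0569 ext -0.192 -0.146 0.038 0.076
scene [272.7 186. ] 115 [ 0.3868 -0.1243  0.046 ] board -0.159 -0.0863 ext -0.179 -0.139 -0.104 -0.069
scene [304.8 207.2] 82 [ 0.4804 -0.0532  0.046 ] board -0.0763 -0.0029 ext -0.091 -0.063 -0.019 0.012
scene [294.8 222.4] 84 [ 0.5276 -0.0826  0.046 ] board -0.0254 -0.0254 ext -0.04 -0.011 -0.039 -0.013
scene [289.8 238.9] 108 [ 0.5771 -0.0991  0.046 ] board 0.0259 -0.0348 ext 0.011 0.041 -0.048 -0.023
[[ 0.4565  0.1143]
 [ 0.6904  0.0715]
 [ 0.4124 -0.1887]
 [ 0.6419 -0.2242]]
0.0187
```

Request:
carry_out(commands=[[0.03,-0.014,0,-5],[0.08,-0.038,0,-14],[0.135,-0.064,0,-24],[0.19,-0.09,0,-34],[0.245,-0.117,0,-44],[0.3,-0.143,0,-54],[0.355,-0.169,0,-63],[0.4,-0.19,0,-68.2]], hand=225)

```text
time_s: 2.1
tool_pos: [0.4697, -0.2286, 0.2315]
orientation: [0.754, 0.657, 0.0, 0.0]
contact_force: [0.3, -0.5, 0.3]
opening: 0.0101
grasp_force: 0.0
```

```bash
cat > go.py <<'E'
import sys
from h import *
from scipy.spatial.transform import Rotation as Ro
C=np.array([.5563,-.0610]);X=np.array([.990,-.1396]);Y=np.array([.1396,.990])
def to(bx,by,z):
    s=bot.observe(); R=Ro.from_quat(s['orientation']).as_matrix()
    w=np.r_[C+bx*X+by*Y,z]; ax=np.degrees(np.arctan2(R[1,0],R[0,0]))
    p=s['tool_pos'];d=p[:2]-C
    print('t',s['time_s'],'now board',(d@X).round(4),(d@Y).round(4),p[2].round(4),'toolx deg',ax.round(2),'turn',(ax-81.97).round(2),'tilt',R[2,2].round(5),'shift',(R.T@(w-p)).round(4),'open',s['opening'],'F',s['contact_force'].round(1))
if __name__=='__main__': to(*map(float,sys.argv[1:]))
E
python3 go.py .023 -.085 .09; python3 go.py .023 -.085 .0425
```

```text
t 2.1 now board -0.0623 -0.178 0.2315 toolx deg 82.21 turn 0.24 tilt -1.0 shift [0.0928 0.0856 0.1415] open 0.01013773146718737 F [ 0.3 -0.5  0.3]
t 2.1 now board -0.0623 -0.178 0.2315 toolx deg 82.21 turn 0.24 tilt -1.0 shift [0.0928 0.0856 0.189 ] open 0.01013773146718737 F [ 0.3 -0.5  0.3]
```

Request:
carry_out(commands=[[0.04,0.04,0.02,0],[0.08,0.075,0.06,0],[0.094,0.085,0.1,0],[0.094,0.085,0.14,0],[0.094,0.085,0.17,0],[0.094,0.085,0.185,0],[0.094,0.085,0.19,0],[0.094,0.085,0.19,0]])

```text
time_s: 3.1
tool_pos: [0.5661, -0.1497, 0.0423]
orientation: [0.755, 0.656, 0.0, 0.001]
contact_force: [0.4, 0.3, -0.3]
opening: 0.0101
grasp_force: 0.0
```

```bash
python3 go.py .023 .16 .042
python3 - <<'E'
import cv2
from h import *
a=bot.read_camera('scene')[170:300,170:450]; cv2.imwrite('pics/s1.png',cv2.resize(a[:,:,::-1],None,fx=2.8,fy=2.8,interpolation=2))
E
```

```text
t 3.1 now board 0.0221 -0.0864 0.0423 toolx deg 81.92 turn -0.05 tilt -1.0 shift [2.464e-01 7.000e-04 2.000e-04] open 0.01010798213110604 F [ 0.4  0.3 -0.3]
```

View pics/s1.png

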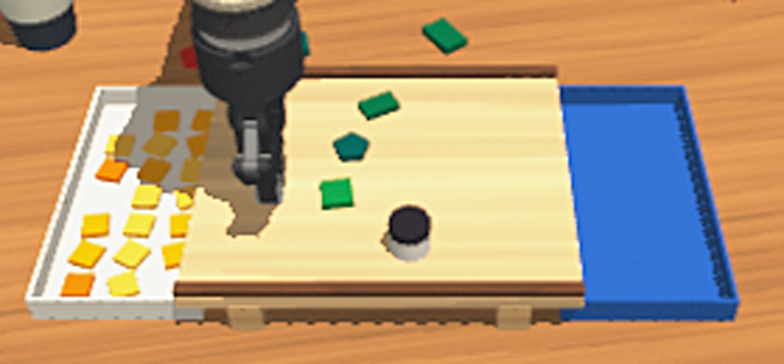

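The fingers are at (270,190) in the crop, right behind the square at (337,193), with the pot clear of the lane. I push.

Request:
carry_out(commands=[[0.01,0.001,0,0],[0.02,0.001,0,0],[0.03,0.001,0,0],[0.041,0.001,0,0],[0.053,0.001,0,0],[0.066,0.001,0,0],[0.079,0.001,0,0],[0.092,0.001,0,0]])

```text
time_s: 4.15
tool_pos: [0.5794, -0.0573, 0.0412]
orientation: [0.755, 0.656, -0.0, -0.0]
contact_force: [0.3, -0.7, 0.5]
opening: 0.01
grasp_force: 0.0
```

Run:
```python
from meas import *; from go import *
to(.023,.155,.042)
for n in('top','scene'):
    for c,s,p,w in pieces(n)[1]:
        if p[0]>.41: print(n,s,'board',((p[:2]-C)@X).round(4),((p[:2]-C)@Y).round(4))
```

```text
t 4.15 now board 0.0224 0.0069 0.0412 toolx deg 81.95 turn -0.02 tilt -1.0 shift [ 0.1481  0.0006 -0.0007] open 0.009984040835481827 F [ 0.3 -0.7  0.5]
scene 84 board -0.0256 -0.025
scene 109 board 0.0259 0.0321
```

Request:
carry_out(commands=[[0.013,0.001,0,0],[0.026,0.001,0,0],[0.039,0.001,0,0],[0.052,0.001,0,0],[0.065,0.001,0,0],[0.078,0.001,0,0],[0.089,0.001,0,0],[0.1,0.001,0,0]])

```text
time_s: 5.25
tool_pos: [0.5945, 0.0413, 0.0413]
orientation: [0.755, 0.656, -0.0, 0.0]
contact_force: [0.4, -0.3, -0.3]
opening: 0.01
grasp_force: 0.1
```

Request:
carry_out(commands=[[0.01,0,0,0],[0.019,0,0,0],[0.028,0,0,0],[0.037,0,0,0],[0.046,0,0,0],[0.05,0,0,0],[0.05,0,-0.02,0],[0.05,0,-0.045,0]])

```text
time_s: 6.25
tool_pos: [0.6005, 0.0901, 0.0857]
orientation: [0.755, 0.656, -0.001, -0.001]
contact_force: [0.7, 0.3, 0.8]
opening: 0.0097
grasp_force: 0.0
```

Run:
```python
from meas import *; from go import *
to(-.026,-.080,.085)
for n in('top','scene'):
    im,o=pieces(n)
    for c,s,p,w in o:
        if p[0]>.41: print(n,s,c,'board',((p[:2]-C)@X).round(4),((p[:2]-C)@Y).round(4))
a=im[170:300,170:450]; cv2.imwrite('pics/s2.png',cv2.resize(a[:,:,::-1],None,fx=2.8,fy=2.8,interpolation=2))
```

```text
t 6.25 now board 0.0227 0.1558 0.0857 toolx deg 81.94 turn -0.03 tilt -1.0 shift [-0.2358 -0.0485  0.001 ] open 0.009664203668470941 F [0.7 0.3 0.8]
top 49 [345.  170.5] board -0.0268 -0.0252
top 62 [333.5 189.6] board -0.0773 -0.0031
scene 85 [304.9 207.3] board -0.076 -0.0025
scene 83 [294.8 222.3] board -0.0256 -0.0254
scene 131 [383.9 247.8] board 0.0571 0.1692
```

View pics/s2.png

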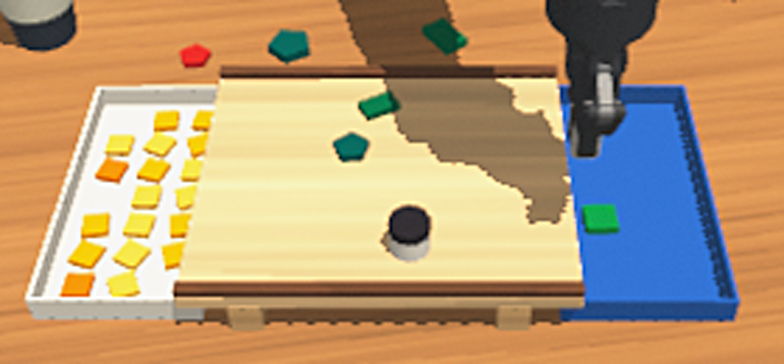

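The square lies in the blue tray at (600,218) in the crop, and the pot and the rest are unmoved. Nib next.

Request:
carry_out(commands=[[-0.03,-0.02,0,0],[-0.08,-0.04,0,0],[-0.14,-0.049,0,0],[-0.195,-0.049,0,0],[-0.225,-0.049,0.01,0],[-0.236,-0.049,0.03,0],[-0.236,-0.049,0.042,0],[-0.236,-0.049,0.0445,0]])

```text
time_s: 7.35
tool_pos: [0.519, -0.136, 0.0405]
orientation: [0.755, 0.656, -0.0, -0.001]
contact_force: [-0.4, 0.3, 0.6]
opening: 0.0102
grasp_force: 0.0
```

```bash
python3 go.py -.026 .155 .0415
```

```text
t 7.35 now board -0.0265 -0.0795 0.0405 toolx deg 81.96 turn -0.01 tilt -1.0 shift [ 0.2345  0.0004 -0.0008] open 0.010194570466004315 F [-0.4  0.3  0.6]
```

Request:
carry_out(commands=[[0.01,0,-0.001,0],[0.02,0,-0.001,0],[0.03,0,-0.001,0],[0.041,0,-0.001,0],[0.053,0,-0.001,0],[0.066,0,-0.001,0],[0.079,0,-0.001,0],[0.092,0,-0.001,0]])

```text
time_s: 8.35
tool_pos: [0.5327, -0.0447, 0.0428]
orientation: [0.755, 0.656, -0.0, -0.0]
contact_force: [0.7, 0.0, 1.1]
opening: 0.0101
grasp_force: 0.1
```

Request:
carry_out(commands=[[0.013,0,0,0],[0.026,0,0,0],[0.039,0,0,0],[0.052,0,0,0],[0.062,0,0,0],[0.072,0,0,0],[0.082,0,0,0],[0.09,0,0,0]])

```text
time_s: 9.35
tool_pos: [0.5454, 0.044, 0.0428]
orientation: [0.755, 0.656, 0.0, 0.0]
contact_force: [-0.1, 0.1, -0.1]
opening: 0.0101
grasp_force: 0.1
```

Run:
```python
from meas import *; from go import *
to(-.026,.155,.0415)
for n in('top','scene'):
    for c,s,p,w in pieces(n)[1]:
        if p[0]>.41: print(n,s,c,'board',((p[:2]-C)@X).round(4),((p[:2]-C)@Y).round(4))
```

```text
t 9.35 now board -0.0255 0.1025 0.0428 toolx deg 81.94 turn -0.03 tilt -1.0 shift [ 0.0525 -0.0006  0.0013] open 0.01012234466165997 F [-0.1  0.1 -0.1]
scene 85 [305.  207.3] board -0.076 -0.0025
scene 80 [361.7 221.2] board -0.0252 0.1291
scene 131 [383.9 247.8] board 0.0571 0.1692
```

Request:
carry_out(commands=[[0.01,0,0,0],[0.019,0,0,0],[0.028,0,0,0],[0.037,0,0,0],[0.046,0,0,0],[0.053,0,0,0],[0.053,0,-0.02,0],[0.053,0,-0.045,0]])

```text
time_s: 10.45
tool_pos: [0.5519, 0.0963, 0.0873]
orientation: [0.755, 0.656, -0.001, -0.001]
contact_force: [0.1, 0.4, 0.1]
opening: 0.0101
grasp_force: 0.0
```

Run:
```python
from meas import *; from go import *
to(-.076,-.060,.0415)
for n in('top','scene'):
    for c,s,p,w in pieces(n)[1]:
        if p[0]>.41: print(n,s,c,'board',((p[:2]-C)@X).round(4),((p[:2]-C)@Y).round(4))
```

```text
t 10.45 now board -0.0263 0.1551 0.0873 toolx deg 81.95 turn -0.02 tilt -1.0 shift [-0.2151 -0.0495  0.046 ] open 0.01009456983439989 F [0.1 0.4 0.1]
top 61 [333.5 189.5] board -0.0771 -0.003
scene 82 [304.8 207.2] board -0.0762 -0.0029
scene 39 [375.  228.7] board -0.0004 0.1569
scene 131 [383.9 247.8] board 0.0571 0.1692
```

Request:
carry_out(commands=[[-0.03,-0.02,0,0],[-0.08,-0.04,0,0],[-0.13,-0.05,0,0],[-0.18,-0.05,0,0],[-0.207,-0.05,0.01,0],[-0.216,-0.05,0.03,0],[-0.216,-0.05,0.041,0],[-0.216,-0.05,0.0445,0]])

```text
time_s: 11.55
tool_pos: [0.4719, -0.1101, 0.0418]
orientation: [0.755, 0.656, -0.001, -0.001]
contact_force: [-0.2, 0.4, 0.7]
opening: 0.0101
grasp_force: 0.0
```

Run:
```python
from meas import *; from go import *
to(-.076,.155,.0415)
im,o=pieces('scene')
for c,s,p,w in o:
  if p[0]>.41: print(s,c,'board',((p[:2]-C)@X).round(4),((p[:2]-C)@Y).round(4))
a=im[170:300,170:450]; cv2.imwrite('pics/s3.png',cv2.resize(a[:,:,::-1],None,fx=2.8,fy=2.8,interpolation=2))
```

```text
t 11.55 now board -0.0767 -0.0604 0.0418 toolx deg 81.96 turn -0.01 tilt -1.0 shift [0.2153 0.0007 0.0005] open 0.010084936239092365 F [-0.2  0.4  0.7]
82 [304.8 207.2] board -0.0762 -0.0029
39 [375.  228.7] board -0.0004 0.1569
131 [383.9 247.8] board 0.0571 0.1692
```

View pics/s3.png

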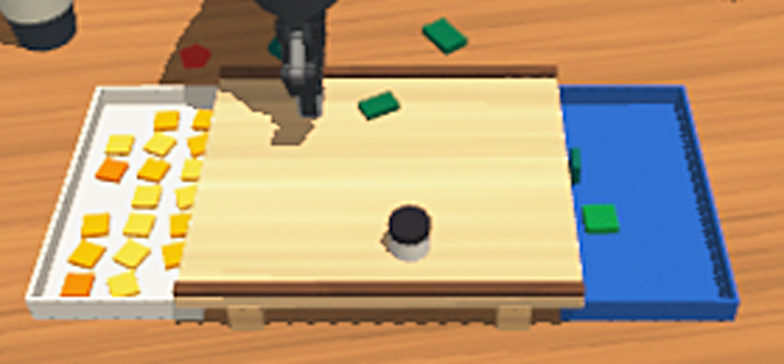

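The nib is in the blue tray, leaning on edge against the board's end at (575,165) in the crop. The fingers are behind the strip at (378,105), so I push it, a little faster over the edge.

Request:
carry_out(commands=[[0.01,0.001,0,0],[0.02,0.001,0,0],[0.03,0.001,0,0],[0.041,0.001,0,0],[0.053,0.001,0,0],[0.066,0.001,0,0],[0.079,0.001,0,0],[0.092,0.001,0,0]])

```text
time_s: 12.6
tool_pos: [0.4869, -0.019, 0.0433]
orientation: [0.755, 0.656, -0.0, -0.0]
contact_force: [0.2, -0.4, -0.2]
opening: 0.0101
grasp_force: 0.1
```

Run:
```python
from meas import *; from go import *
to(-.076,.155,.0415)
im,o=pieces('scene')
for c,s,p,w in o:
  if p[0]>.41: print(s,c,'board',((p[:2]-C)@X).round(4),((p[:2]-C)@Y).round(4))
```

```text
t 12.6 now board -0.0746 0.0319 0.0433 toolx deg 81.95 turn -0.02 tilt -1.0 shift [ 0.1231 -0.0014  0.0018] open 0.010141216909923083 F [ 0.2 -0.4 -0.2]
83 [329.7 206.7] board -0.0766 0.057
39 [375.  228.7] board -0.0004 0.1569
131 [383.9 247.8] board 0.0571 0.1692
```

Request:
carry_out(commands=[[0.013,-0.001,0.001,0],[0.027,-0.001,0.001,0],[0.043,-0.001,0.001,0],[0.06,-0.001,0.001,0],[0.078,-0.001,0.001,0],[0.097,-0.001,0.001,0],[0.115,-0.001,0.001,0],[0.125,-0.001,0.001,0]])

```text
time_s: 13.65
tool_pos: [0.5034, 0.1053, 0.0423]
orientation: [0.755, 0.656, 0.0, -0.0]
contact_force: [0.5, -0.4, 0.1]
opening: 0.01
grasp_force: 0.0
```

Request:
carry_out(commands=[[0,0,-0.02,0],[0,0,-0.05,0],[-0.02,-0.02,-0.08,0],[-0.06,-0.04,-0.1,0],[-0.1,-0.06,-0.11,0],[-0.12,-0.06,-0.11,0]])

```text
time_s: 14.4
tool_pos: [0.4267, -0.0077, 0.1539]
orientation: [0.756, 0.655, 0.001, 0.001]
contact_force: [0.1, 0.7, -0.0]
opening: 0.0098
grasp_force: 0.0
```

Run:
```python
from meas import *; from go import *
to(-.0,.2,.15)
for n in ('top','scene'):
  im,o=pieces(n)
  for c,s,p,w in o:
    if p[0]>.41: print(n,s,c)
  a=im[170:300,170:450] if n=='scene' else im[90:220,200:480]
  cv2.imwrite(f'pics/{n}4.png',cv2.resize(a[:,:,::-1],None,fx=2.8,fy=2.8,interpolation=2))
a=[cv2.imread(f'pics/{n}4.png') for n in('top','scene')]
cv2.imwrite('pics/both4.png',cv2.resize(cv2.vconcat(a),(640,594)))
```

```text
t 14.4 now board -0.1357 0.0347 0.1539 toolx deg 81.85 turn -0.12 tilt -1.0 shift [0.1656 0.1354 0.0041] open 0.009838239023402822 F [ 0.1  0.7 -0. ]
top 121 [266.7 144. ]
top 101 [264.  175.2]
scene 113 [377.3 223.6]
scene 131 [383.9 247.8]
```

View pics/both4.png

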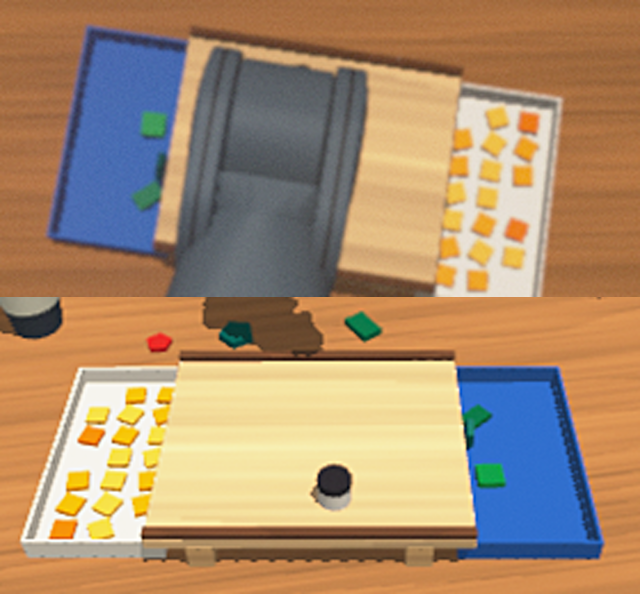

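All three offcuts are in the blue tray: square (490,475), strip (478,415), and nib leaning at (468,430) in the lower view. I'll enlarge the nib to see how it rests.

Run:
```python
from meas import *
from go import C,X,Y
o=[]
for n,(u,v) in(('top',(268,164)),('scene',(373,229))):
  im=bot.read_camera(n)[v-18:v+18,u-25:u+25]; o.append(cv2.resize(im[:,:,::-1],None,fx=8,fy=8,interpolation=2))
cv2.imwrite('pics/nib.png',cv2.hconcat(o))
for z in(.003,.015,.028,.04):
  print(z,[w2pix(n,[*(C+.15*Y+k*X),z]).round(1) for n in('top','scene') for k in(-.03,.0)])
```

```text
0.003 [array([274.8, 166.7]), array([276.5, 155.3]), array([369.1, 232.3]), array([370.5, 241.7])]
0.015 [array([274.5, 165.6]), array([276.2, 154.1]), array([369.5, 228.9]), array([370.9, 238.2])]
0.028 [array([274.1, 164.4]), array([275.8, 152.7]), array([369.9, 225. ]), array([371.3, 234.3])]
0.04 [array([273.7, 163.2]), array([275.5, 151.4]), array([370.3, 221.4]), array([371.7, 230.7])]
```

View pics/nib.png

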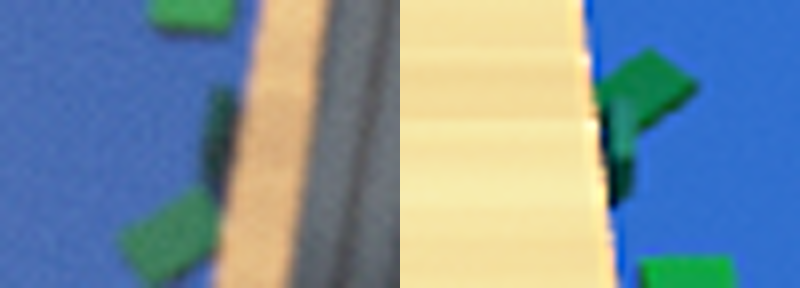

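The nib stands nearly on edge inside the blue tray, leaning against the board's end, at about (620,150) in the right half of the crop. It has not moved since it fell. Reaching for it could shift the tray, and it is already inside, so I leave it and hand in.

```bash
python3 -c "
from cell import bot
print(bot.finish_job())"
```

```text
the job is handed in; nothing more can be done
None
```

I pushed all three green offcuts along the board into the blue waste tray and handed the job in at about 14.5 s; the nib rests on edge in the tray against the board's end, and in the pictures the pot and both trays had not moved.

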